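# Icing-sugar cup onto its drying peg

## Task

Two washed sugar-shaker cups lie draining in wire cradles with their mouths towards you. Take the tall cup, turn it upside down and lower it over the tall drying peg until its rim sits flat on the stand; do not let it drop. Leave the short cup lying in its cradle.

Things in the scene. Friction and masses are not known exactly. Their poses are not given: they have to be found in the camera images.
- tall_cup_mid (a point): Tall cup: plain steel cup, one end open, 54 mm outside, 48 mm bore, 80 mm long, 150 g. Point: on its axis, 40 mm from each end; z points out of the mouth. It starts in either cradle (two 7 mm wires beneath it, 34 mm apart, turned up at the rim), mouth lower and towards the robot, sloping 30 degrees, point 66 mm up; lifts straight out. Grip its sides, nearer the closed end so an inclined hand clears it.
- short_cup_mid (a point): The short cup, to be left alone: same metal and 54 mm diameter, but 50 mm long. This point is on its axis, half-way along; z points out of its mouth. It lies in the other cradle, sloping in the same way.
- tall_peg_foot (a point): Tall drying peg: upright dark steel rod, 16 mm diameter, round tip, standing 65 mm above a fixed square white plate (110 x 110 x 14 mm). This point is at the peg's foot on its axis, level with the plate's upper face, where the inverted cup's rim sits (the seated cup's middle is then 40 mm above this point). z points up along the peg.
- short_peg_foot (a point): The short drying peg, not wanted: same rod and plate, but only 30 mm tall above the plate. This point is at its foot, level with the plate's upper face; z up.
There are look-alikes about, which are no part of the job. What is shaped like the part that bears tall_cup_mid but green or red is not meant.

How it is judged:
By the outcome, as a careful person would: the job done as asked, in the order asked, and still so for the second after the job is handed in, with the robot touching nothing.
It also fails if it takes over 45 s, if anything falls off the work surface, if the arm or the gripper's body presses on something with over 40 N, if the wrist force passes 120 N, or if a joint passes its speed limit or range.

## Robot

A 7-joint arm with a two-finger parallel gripper is mounted at the origin on the work surface. World frame = base frame: x ahead of the robot, y to its left, z up, the work surface at z = 0. Lengths are in m, angles in rad, forces in N, time in s.
With the tool pointing down it reaches from about 0.425 to 0.875 m from the base axis. Payload 8.4 kg.
Tool frame: the origin (TCP) lies midway between the tips of the shut fingers; the grasp point (between the pads) lies env.hold_point_z behind it (env.hold_point_z is the distance from the TCP to the grasp point, in m); z points along the fingers, x is the direction in which the jaws open and shut, and the axes are right-handed (so a half turn about z gives the same grasp; the last joint's range is limited). The gripper opens to 87 mm and grips with 3 to 60 N. Pads are 19 mm wide; open, the fingers measure 117 mm over their backs; the gripper's body (75 mm by 190 mm) begins 51 mm behind the grasp point.
Start: joints at [1.126, 0.333, 0.04, 1.465, -0.013, 1.343, -0.059], TCP at [0.22, -0.612, 0.223] pointing down, gripper open.
Joint ranges: [-2.58, 2.58], [-0.38, 2.09], [-1.3, 1.39], [0.25, 2.4], [-1.5, 4.64], [0.08, 2.09], [-2.65, 2.65]. Speed limits (rad/s): [2.22, 2.22, 2.79, 2.79, 3.14, 3.14, 3.14].

## Interface

Orientations are given as [roll, pitch, yaw] about the fixed x, y, z axes, in that order (R = Rz(yaw) Ry(pitch) Rx(roll)).
In Python, from plant import status, imaging, job, env gives the robot as it stands.
- The arm moves only by the tool play_rows, never from a script. Its argument "series" is text: rows parted by semicolons, each of 7 numbers parted by spaces: the turn, a rotation vector about the world's x, y, z in units of pi rad (1.0 is pi rad), then the shift along the world's x, y, z in units of 500 mm (1.0 is 500 mm), then the opening, from 0 (shut) to 1 (fully open). In form: rx ry rz tx ty tz jaw; .... A call has exactly 10 rows; each row is the pose to reach, as a shift and turn from the pose commanded when the call began, turning the shorter way round; what a row does not reach only later rows make up. A row lasts 1/8 s, in which the tool goes at most 62.5 mm and 10.7 degrees, less where a joint would pass 70% of its speed; a pose out of reach is approached as far as the arm can. A call with a number of a shift or a turn outside -1 to 1 is refused whole. A call with a gripper value outside its range is refused whole. The fingers move at their own pace and stop on an object; "grip_force" is the grip in N (left out, the last holds). Time passes only in rows, so rows that repeat a pose let the fingers close, or fill a call up. It gives the time, the measured TCP pose, the force and the opening at its end, in the units of the state.
- status.get_state(): the state, without advancing time (a new reading comes with each control period).
- imaging.get_image(name): name is "scene" or "top" or "wrist"; returns the picture (480x640x3 uint8, red, green, blue); there is no depth.
- imaging.camera_params(name): a dict with "fx", "fy", "cx", "cy" (pixels), "R" (3x3) and "t" (3): a world point X has camera coordinates R X + t. Camera axes: x right, y down, z forward; pixel columns grow to the right and rows downward; lengths in m; the calibration is good to about 2 mm. A picture is of the moment at which its call begins: read the wrist's pose just before it. camera_params takes no time and is no camera call; for the wrist camera it gives the pose at the moment of the call.
- job.hand_in(): hands the job in, once; it reports no verdict.
The state is a dict: "clock": time; "joints": joint angles; "qvel": joint speeds; "tau": joint torques, N m; "tcp_pos": TCP position; "eef_rot": TCP orientation; "contact_force": force on the tool from outside, world axes, zero at the start; "torque": the same for the moment, N m; "finger_gap": finger opening in m.
Only numpy, scipy, OpenCV 4.12 (cv2) and the standard library are available. Lean on these libraries where they do the work, as an engineer would, in place of code of your own. Each camera call takes 0.05 s, during which the arm holds its last target. There are 200 camera calls.

## Working session

There is one attempt and no reset: what is moved stays moved. The work goes in short steps, Python scripts to look and compute and a tool call to move; the robot and the scene stay as the last step left them, time stands still between calls to the robot, and variables do not carry over. Pictures are saved under pics/ and viewed, about 8 in all and at most 12, crops included, and the job is handed in when it is done.

Besides the shell and the picture viewer there is one more tool, called as name(argument=value, ...) on one line, values as JSON. play_rows: Moves the arm, as the interface text tells. Shifts and turns lie within -1 to 1; 1 stands for 500 mm of shift or pi rad of turn. Its arguments: {"type":"object","properties":{"series":{"type":"string"},"grip_force":{"type":"number"}},"required":["series"]}

```bash
mkdir -p pics; python3 - <<'E'
from plant import status, imaging, env
import cv2,numpy as np
print(status.get_state(), env.hold_point_z)
for n in("scene","top"):
    im=imaging.get_image(n); cv2.imwrite(f"pics/{n}0.png",im[:,:,::-1]); p=imaging.camera_params(n); print(n,p)
E
```

```text
{'clock': 0.0, 'joints': array([ 1.12580325,  0.33390552,  0.03985058,  1.46626038, -0.01337517,
        1.34330861, -0.05850283]), 'qvel': array([-8.56785001e-04, -2.46510758e-03, -4.03417848e-05, -9.69405139e-05,
        3.91999748e-04,  6.45616722e-04,  6.79810490e-04]), 'tau': array([-1.44266926e-05, -6.56374311e+01,  1.33513916e+00, -4.03807676e+01,
       -5.96432621e-02,  4.48011677e-02,  1.28408697e-04]), 'tcp_pos': array([ 0.22013152, -0.611092  ,  0.22166778]), 'eef_rot': array([ 3.14146651e+00,  1.61150251e-03, -1.22499570e+00]), 'contact_force': array([-0.06250485, -0.29568138, -0.47970394]), 'torque': array([-0.0371129 ,  0.03550416, -0.03938016]), 'finger_gap': 0.08704659732059279} 0.0187
scene {'fx': 546.4718386590463, 'fy': 546.4718386590463, 'cx': 312.12887753375577, 'cy': 236.7455552483855, 'R': array([[-0.71661535,  0.69745604,  0.00418635],
       [ 0.54445052,  0.56313807, -0.62165034],
       [-0.43593127, -0.44320491, -0.78328368]]), 't': array([ 0.32959607, -0.30013139,  1.59249026])}
top {'fx': 449.63750393851217, 'fy': 449.63750393851217, 'cx': 330.38604327825306, 'cy': 236.5447840919151, 'R': array([[-0.01212145, -0.999884  , -0.00922285],
       [-0.98616462,  0.01347911, -0.16522   ],
       [ 0.16532515,  0.00709254, -0.98621361]]), 't': array([0.09603624, 0.58958787, 1.12832298])}
```

View pics/scene0.png

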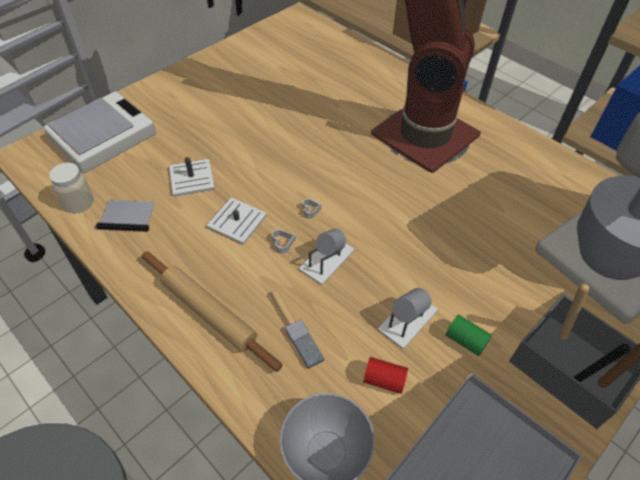

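View pics/top0.png

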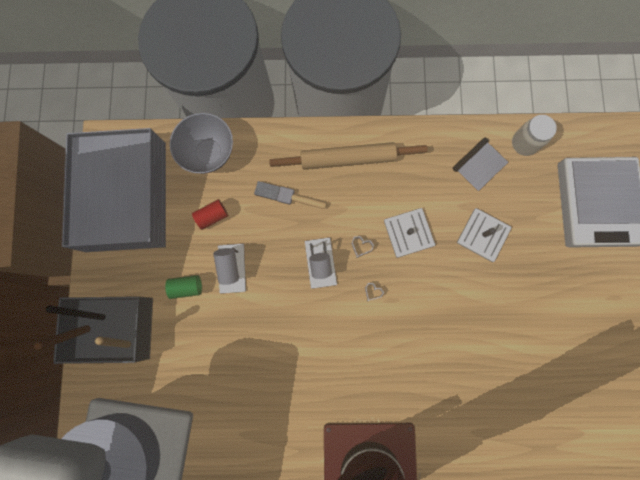

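The top view shows the tall cup at about (227,266) in the left cradle, the short cup at (320,265), the tall peg at (490,232) and the short peg at (411,231). I'll zoom in on both views.

```bash
python3 - <<'E'
import cv2,numpy as np
t=cv2.imread("pics/top0.png"); s=cv2.imread("pics/scene0.png")
f=lambda a:cv2.resize(a,(400,300),interpolation=cv2.INTER_CUBIC)
# each crop 80x60 -> x5
o=np.vstack([np.hstack([f(t[236:296,190:270]),f(t[205:265,447:527])]),np.hstack([f(s[276:336,370:450]),f(s[145:205,150:230])])])
cv2.imwrite("pics/crops0.png",o)
E
```

```text
(no output)
```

View pics/crops0.png

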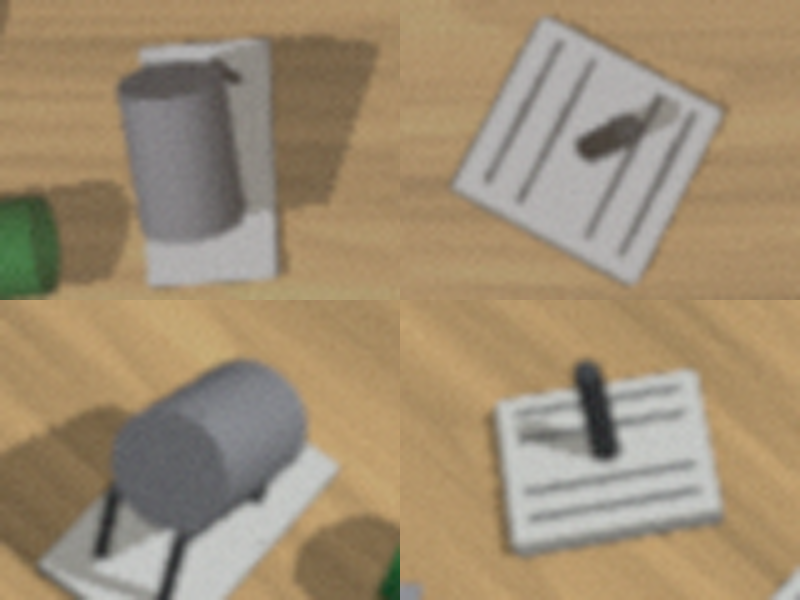

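The closed ends point away from the robot. The tall cup is 80 mm long in the left cradle, and the peg foot is near the plate centre. Now to compute positions.

```bash
cat > h.py <<'E'
import numpy as np
from plant import imaging
def ray(p,uv):
    R=np.array(p["R"]);t=np.array(p["t"]);C=-R.T@t
    d=R.T@np.array([(uv[0]-p["cx"])/p["fx"],(uv[1]-p["cy"])/p["fy"],1.]);return C,d/np.linalg.norm(d)
def plane(p,uv,z):
    C,d=ray(p,uv);return C+d*(z-C[2])/d[2]
def tri(*l):
    A=np.zeros((3,3));b=np.zeros(3)
    for p,uv in l:
        C,d=ray(p,uv);M=np.eye(3)-np.outer(d,d);A+=M;b+=M@C
    return np.linalg.solve(A,b)
def proj(p,X):
    c=np.array(p["R"])@X+np.array(p["t"]);return np.array([p["fx"]*c[0]/c[2]+p["cx"],p["fy"]*c[1]/c[2]+p["cy"]])
E
python3 - <<'E'
from h import *
np.set_printoptions(precision=4,suppress=True)
T=imaging.camera_params("top");S=imaging.camera_params("scene")
a=lambda x,y:(190+x/5,236+y/5); b=lambda x,y:(447+(x-400)/5,205+y/5)
c=lambda x,y:(370+x/5,276+(y-300)/5); d=lambda x,y:(150+(x-400)/5,145+(y-300)/5)
print("closed disc",tri((T,a(172,80)),(S,c(168,468))))
print("cup mid top",plane(T,a(182,155),.066), "scene", plane(S,c(210,447),.066))
for z in(0.,.006):print("cradle",[plane(T,a(*q),z)[:2] for q in((138,45),(268,38),(278,275),(150,285))])
cor=[plane(T,b(*q),.014) for q in((543,15),(725,108),(635,285),(453,187))];print("plate",np.mean(cor,0),[np.linalg.norm(cor[i]-cor[i-1]) for i in range(4)])
cs=[plane(S,d(*q),.014) for q in((497,405),(697,372),(722,520),(515,550))];print("plateS",np.mean(cs,0),[np.linalg.norm(cs[i]-cs[i-1]) for i in range(4)])
print("foot",tri((T,b(582,153)),(S,d(606,456))),plane(T,b(582,153),.014),plane(S,d(606,452),.014))
print("tip",tri((T,b(635,130)),(S,d(588,368))))
print("camT",ray(T,(0,0))[0])
E
```

```text
closed disc [0.5484 0.3593 0.0806]
cup mid top [0.5126 0.3553 0.066 ] scene [0.5184 0.3621 0.066 ]
cradle [array([0.5799, 0.3968]), array([0.5828, 0.3258]), array([0.4541, 0.3179]), array([0.4497, 0.3866])]
cradle [array([0.579 , 0.3953]), array([0.5819, 0.3246]), array([0.4539, 0.3167]), array([0.4494, 0.385 ])]
plate [ 0.5963 -0.3271  0.014 ] [np.float64(0.10855584100847498), np.float64(0.10833291294683058), np.float64(0.11016473524949628), np.float64(0.1081622820768646)]
plateS [ 0.6013 -0.3164  0.014 ] [np.float64(0.11029115919711112), np.float64(0.10879452273834526), np.float64(0.11450866674615992), np.float64(0.10723550716004986)]
foot [ 0.5957 -0.3269  0.0051] [ 0.5937 -0.3232  0.014 ] [ 0.5985 -0.322   0.014 ]
tip [ 0.5949 -0.3313  0.0675]
camT [0.3961 0.0801 1.2111]
```

play_rows(series="0 0 0.278 0.66 0.822 0.256 1;0 0 0.278 0.66 0.822 0.256 1;0 0 0.278 0.66 0.822 0.256 1;0 0 0.278 0.66 0.822 0.256 1;0 0 0.278 0.66 0.822 0.256 1;0 0 0.278 0.66 0.822 0.256 1;0 0 0.278 0.66 0.822 0.256 1;0 0 0.278 0.66 0.822 0.256 1;0 0 0.278 0.66 0.822 0.256 1;0 0 0.278 0.66 0.822 0.256 1", grip_force=25)

```text
clock: 1.35
tcp_pos: [0.5523, -0.1965, 0.3508]
eef_rot: [-3.14, -0.0, -0.345]
contact_force: [-0.0, -0.2, 0.1]
finger_gap: 0.0871
```

play_rows(series="0 0 0.3 -0.1 0.9 0 1;0 0 0.3 -0.1 0.9 0 1;0 0 0.3 -0.1 0.9 0 1;0 0 0.3 -0.1 0.9 0 1;0 0 0.3 -0.1 0.9 0 1;0 0 0.3 -0.1 0.9 0 1;0 0 0.3 -0.1 0.9 0 1;0 0 0.3 -0.1 0.9 0 1;0 0 0.3 -0.1 0.9 0 1;0 0 0.3 -0.1 0.9 0 1")

```text
clock: 2.6
tcp_pos: [0.5012, 0.247, 0.3502]
eef_rot: [3.141, 0.001, 0.588]
contact_force: [-0.4, -0.2, -0.8]
finger_gap: 0.0868
```

```bash
cat > mv.py <<'E'
import numpy as np
from plant import status,env
from scipy.spatial.transform import Rotation as Ro
def toolR(head,tilt):
    """x_t horizontal = lateral of heading; tilt(deg): tool z leans toward heading (+) from straight down"""
    h=np.radians(head);a=np.radians(tilt)
    u=np.array([np.cos(h),np.sin(h),0]);l=np.array([-np.sin(h),np.cos(h),0])
    z=np.sin(a)*u-np.cos(a)*np.array([0,0,1]);return np.column_stack([l,np.cross(z,l),z])
def axis(head,el=30):
    h=np.radians(head);e=np.radians(el);return np.array([np.cos(e)*np.cos(h),np.cos(e)*np.sin(h),np.sin(e)])
def row(R,grasp):
    s=status.get_state();R0=Ro.from_euler('xyz',s["eef_rot"])
    rv=(Ro.from_matrix(R)*R0.inv()).as_rotvec();tcp=grasp+env.hold_point_z*R[:,2]
    d=tcp-s["tcp_pos"];print("rot",np.round(rv/np.pi,4),"shift",np.round(d/.5,4),"deg",np.degrees(np.linalg.norm(rv)),"tcp",tcp,"q",np.round(s["joints"],2))
E
python3 - <<'E'
from mv import *
u=axis(4); m=np.array([.514,.357,.066])
row(toolR(4,-30),m+.015*u+[0,0,.13])
E
```

```text
rot [0.0773 0.1567 0.3271] shift [ 0.0328  0.2204 -0.3258] deg 66.75257254711774 tcp [0.51763151 0.35725394 0.18730532] q [ 0.15  0.18 -0.8   1.44  0.13  1.57 -0.05]
```

play_rows(series="0.077 0.157 0.327 0.033 0.22 -0.326 1;0.077 0.157 0.327 0.033 0.22 -0.326 1;0.077 0.157 0.327 0.033 0.22 -0.326 1;0.077 0.157 0.327 0.033 0.22 -0.326 1;0.077 0.157 0.327 0.033 0.22 -0.326 1;0.077 0.157 0.327 0.033 0.22 -0.326 1;0.077 0.157 0.327 0.033 0.22 -0.326 1;0.077 0.157 0.327 0.033 0.22 -0.326 1;0.077 0.157 0.327 0.033 0.22 -0.326 1;0.077 0.157 0.327 0.033 0.22 -0.326 1")

```text
clock: 3.85
tcp_pos: [0.5168, 0.3593, 0.1885]
eef_rot: [-2.619, -0.001, 1.642]
contact_force: [0.1, -0.1, -0.4]
finger_gap: 0.0869
```

```bash
python3 - <<'E'
from mv import *
from h import *
import cv2,json
u=axis(4); m=np.array([.514,.357,.066])
row(toolR(4,-30),m+.015*u+[0,0,.13])
p=imaging.camera_params("wrist"); im=imaging.get_image("wrist"); cv2.imwrite("pics/w1.png",im[:,:,::-1])
json.dump({k:np.array(v).tolist() for k,v in p.items()},open("w1.json","w"))
print([proj(p,m+k*u) for k in(-.04,0,.04)])
E
```

```text
rot [-0.0002  0.0003 -0.0004] shift [ 0.0016 -0.004  -0.0023] deg 0.0941111918473976 tcp [0.51763151 0.35725394 0.18730532] q [-0.08  0.85 -0.92  1.09  0.26  1.84  0.75]
[array([313.66361981, 269.7159594 ]), array([313.34855245, 308.81555242]), array([312.96510363, 356.40122702])]
```

View pics/w1.png

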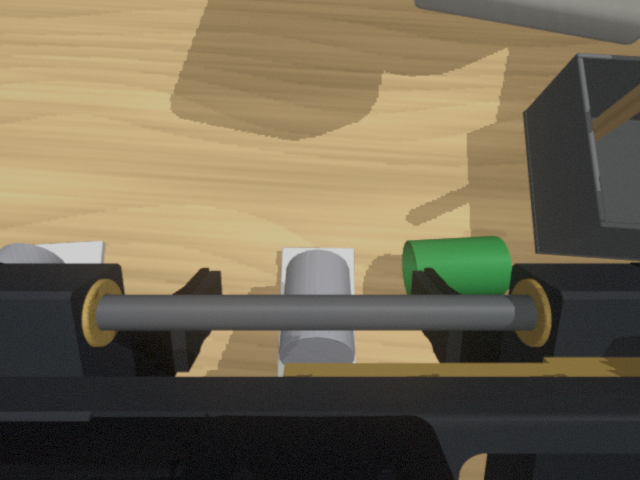

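The wrist view shows the tall cup at columns 285–351. Its closed disc is near (317,350), about 5 px to the right of the prediction. I'll measure the edges.

```bash
python3 - <<'E'
from mv import *
from h import *
import cv2,json
p=json.load(open("w1.json")); im=cv2.imread("pics/w1.png").astype(int)
# cup: bluish grey -> blue>=red ; wood: red>>blue
m=((im[:,:,2]-im[:,:,0]<12)&(im.sum(2)<560)&(im.sum(2)>210))
for r in(256,262,270,280,288,336,342,348,354,360):
    c=np.flatnonzero(m[r,265:375])+265
    print(r,c.min(),c.max(),(c.min()+c.max())/2, "".join("#" if v else "." for v in m[r,265:375]))
print("closed disc", plane(p,(317,350),.086)); print("axis yaw pts",plane(p,(318,290),.074))
print("col318", [ (i,im[i,318].tolist()) for i in list(range(244,258,2))+list(range(330,372,3))])
E
```

```text
256 282 340 311.0 .................#...........###############################################..................................
262 288 346 317.0 .......................###########################################################............................
270 285 349 317.0 ....................#################################################################.........................
280 281 350 315.5 ................#...##################################################################........................
288 281 350 315.5 ................######################################################################........................
336 279 353 316.0 ..............###########################################################################.....................
342 279 353 316.0 ..............###########################################################################.....................
348 279 353 316.0 ..............###########################################################################.....................
354 279 354 316.5 ..............############################################################################....................
360 278 354 316.0 .............#############################################################################....................
closed disc [0.54406477 0.36193577 0.086     ]
axis yaw pts [0.50024252 0.35962154 0.074     ]
col318 [(244, [133, 179, 205]), (246, [131, 174, 199]), (248, [184, 190, 191]), (250, [165, 162, 163]), (252, [161, 157, 157]), (254, [160, 157, 156]), (256, [159, 155, 155]), (330, [114, 112, 110]), (333, [163, 158, 157]), (336, [158, 153, 152]), (339, [117, 115, 113]), (342, [118, 115, 112]), (345, [117, 115, 113]), (348, [117, 115, 115]), (351, [119, 115, 115]), (354, [116, 114, 113]), (357, [118, 114, 114]), (360, [118, 115, 115]), (363, [76, 112, 130]), (366, [64, 114, 136]), (369, [62, 113, 135])]
```

```bash
python3 - <<'E'
from mv import *
u=axis(4); m=np.array([.5115,.3595,.066])
row(toolR(4,-30),m+.015*u)
E
```

```text
rot [-0.0002  0.0002 -0.0005] shift [-0.0034  0.001  -0.262 ] deg 0.10082148516875007 tcp [0.51513151 0.35975394 0.05730532] q [-0.08  0.85 -0.92  1.09  0.26  1.84  0.75]
```

play_rows(series="0 0 0 -0.003 0.001 -0.05 1;0 0 0 -0.003 0.001 -0.1 1;0 0 0 -0.003 0.001 -0.14 1;0 0 0 -0.003 0.001 -0.17 1;0 0 0 -0.003 0.001 -0.2 1;0 0 0 -0.003 0.001 -0.22 1;0 0 0 -0.003 0.001 -0.24 1;0 0 0 -0.003 0.001 -0.255 1;0 0 0 -0.003 0.001 -0.262 1;0 0 0 -0.003 0.001 -0.262 1")

```text
clock: 5.15
tcp_pos: [0.5153, 0.36, 0.0565]
eef_rot: [-2.617, -0.001, 1.643]
contact_force: [-0.4, 0.6, 0.3]
finger_gap: 0.087
```

play_rows(series="0 0 0 0 0 0 0.8;0 0 0 0 0 0 0.7;0 0 0 0 0 0 0.65;0 0 0 0 0 0 0.6;0 0 0 0 0 0 0.55;0 0 0 0 0 0 0.5;0 0 0 0 0 0 0.5;0 0 0 0 0 0 0.5;0 0 0 0 0 0 0.5;0 0 0 0 0 0 0.5", grip_force=25)

```text
clock: 6.4
tcp_pos: [0.5153, 0.3599, 0.0566]
eef_rot: [-2.617, -0.001, 1.643]
contact_force: [-0.5, -1.3, 1.8]
finger_gap: 0.054
```

play_rows(series="0 0 0 0 0 0.02 0.4;0 0 0 0 0 0.05 0.4;0 0 0 0 0 0.1 0.4;0 0 0 0 0 0.16 0.4;0 0 0 0 0 0.24 0.4;0 0 0 0 0 0.34 0.4;0 0 0 0 0 0.43 0.4;0 0 0 0 0 0.48 0.4;0 0 0 0 0 0.5 0.4;0 0 0 0 0 0.5 0.4", grip_force=30)

```text
clock: 7.65
tcp_pos: [0.5152, 0.3603, 0.3072]
eef_rot: [-2.618, -0.002, 1.643]
contact_force: [-0.3, 1.0, -1.1]
finger_gap: 0.0541
```

```bash
python3 - <<'E'
from mv import *
from h import *
import cv2
s=status.get_state(); print(s["contact_force"],s["finger_gap"],s["tcp_pos"])
im=imaging.get_image("wrist")[:,:,::-1]; sc=imaging.get_image("scene")[:,:,::-1]
cv2.imwrite("pics/w2.png",im);cv2.imwrite("pics/s2.png",sc)
row(toolR(-28,30),np.array([.597,-.325,.30]))
E
```

```text
[-0.26497818  1.01484576 -1.1009059 ] 0.05406674169027874 [0.5151713  0.36025291 0.30722212]
rot [-0.0699 -0.3308 -0.1618] shift [ 0.1802 -1.3784 -0.0436] deg 67.46726355607767 tcp [ 0.60525556 -0.32938956  0.28380532] q [-0.13  0.79 -0.93  0.91  0.22  2.04  0.72]
```

play_rows(series="-0.0035 -0.0165 -0.008 0.009 -0.069 0 0.4;-0.0087 -0.041 -0.02 0.0225 -0.17 0 0.4;-0.014 -0.066 -0.032 0.036 -0.28 0 0.4;-0.0192 -0.091 -0.0445 0.05 -0.38 0 0.4;-0.0245 -0.1155 -0.0567 0.063 -0.48 0 0.4;-0.03 -0.14 -0.069 0.077 -0.58 0 0.4;-0.033 -0.157 -0.077 0.085 -0.65 0 0.4;-0.035 -0.165 -0.081 0.09 -0.69 0 0.4;-0.035 -0.165 -0.081 0.09 -0.69 0 0.4;-0.035 -0.165 -0.081 0.09 -0.69 0 0.4")

```text
clock: 9.0
tcp_pos: [0.5601, 0.0168, 0.3062]
eef_rot: [-3.139, 0.074, 1.365]
contact_force: [1.0, 0.3, -1.0]
finger_gap: 0.0543
```

```bash
python3 - <<'E'
from mv import *
print(status.get_state()["finger_gap"])
row(toolR(-28,30),np.array([.597,-.325,.27]))
E
```

```text
0.054252799658736015
rot [-0.0355 -0.1658 -0.0817] shift [ 0.0903 -0.6924 -0.1048] deg 33.887887190910064 tcp [ 0.60525556 -0.32938956  0.25380532] q [ 0.61  0.24 -0.91  1.5   0.25  1.53  1.06]
```

play_rows(series="-0.0035 -0.0165 -0.008 0.009 -0.069 -0.01 0.4;-0.0087 -0.041 -0.02 0.0225 -0.17 -0.02 0.4;-0.014 -0.066 -0.032 0.036 -0.28 -0.04 0.4;-0.0192 -0.091 -0.0445 0.05 -0.38 -0.06 0.4;-0.0245 -0.1155 -0.0567 0.063 -0.48 -0.075 0.4;-0.03 -0.14 -0.069 0.077 -0.58 -0.09 0.4;-0.033 -0.157 -0.077 0.085 -0.65 -0.1 0.4;-0.0355 -0.166 -0.0817 0.09 -0.692 -0.105 0.4;-0.0355 -0.166 -0.0817 0.09 -0.692 -0.105 0.4;-0.0355 -0.166 -0.0817 0.09 -0.692 -0.105 0.4")

```text
clock: 10.25
tcp_pos: [0.6065, -0.3284, 0.254]
eef_rot: [2.617, -0.001, 1.083]
contact_force: [0.6, -0.1, -1.4]
finger_gap: 0.0541
```

```bash
python3 - <<'E'
from mv import *
from h import *
import cv2,json
s=status.get_state();print(s["finger_gap"],s["contact_force"])
row(toolR(-28,30),np.array([.597,-.325,.27]))
json.dump({k:np.array(v).tolist() for k,v in imaging.camera_params("wrist").items()},open("w3.json","w"))
a=[imaging.get_image(n)[:,:,::-1] for n in("wrist","scene","top")]
for n,i in zip("wst",a): cv2.imwrite(f"pics/{n}3.png",i)
f=lambda i:cv2.resize(i,(400,300),interpolation=cv2.INTER_AREA)
S=imaging.camera_params("scene");T=imaging.camera_params("top");P=np.array([.597,-.325,.014])
def crop(i,p):
    c=proj(p,P+[0,0,.1]).astype(int);print("crop origin",c-[60,45]);return cv2.resize(i[max(c[1]-45,0):c[1]+45,c[0]-60:c[0]+60],(400,300),interpolation=cv2.INTER_CUBIC)
cv2.imwrite("pics/m3.png",np.vstack([np.hstack([f(a[0]),f(a[1])]),np.hstack([crop(a[1],S),crop(a[2],T)])]))
E
```

```text
0.054116759283936014 [ 0.59406394 -0.10287677 -1.42954557]
rot [-0.0002  0.0004 -0.0003] shift [-0.0025 -0.002  -0.0004] deg 0.10441172972990662 tcp [ 0.60525556 -0.32938956  0.25380532] q [ 1.06  0.09 -0.68  1.81  0.15  0.74  1.4 ]
crop origin [124 101]
crop origin [437 182]
```

View pics/m3.png

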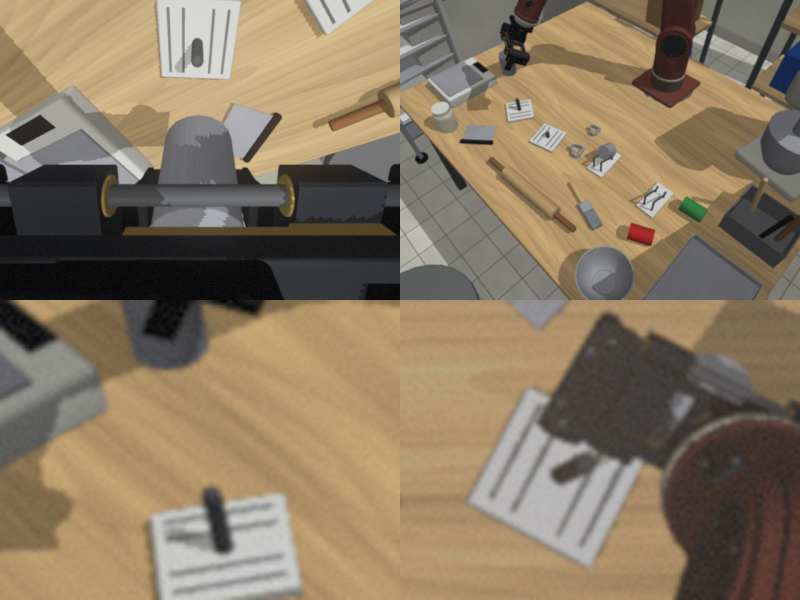

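The wrist view shows the target plate and peg at full-resolution ~(395,105), with the cup held mouth down. The scene view shows the tall cradle empty and the short cup still in place. Now I'll refine the peg position numerically.

```bash
python3 - <<'E'
from mv import *
from h import *
import cv2,json
np.set_printoptions(precision=4,suppress=True)
p=json.load(open("w3.json"));S=imaging.camera_params("scene");T=imaging.camera_params("top")
im=cv2.imread("pics/w3.png").astype(int)
F=np.array([.597,-.325,.014])
print("pred foot,tip wrist",proj(p,F),proj(p,F+[0,0,.065]))
# white plate: bright neutral
m=((im.min(2)>150)&(im[:,:,2]-im[:,:,0]<30)).astype(np.uint8); m[135:]=0;m[:,:240]=0;m[:,400:]=0
m=cv2.morphologyEx(m,cv2.MORPH_CLOSE,np.ones((13,13)))
c=max(cv2.findContours(m,0,1)[0],key=cv2.contourArea);a=cv2.approxPolyDP(c,6,True)[:,0];print("plate poly",a.tolist())
d=((im.sum(2)<270)).astype(np.uint8);d[135:]=0;d[:,:250]=0;d[:,390:]=0
n,l,st,ce=cv2.connectedComponentsWithStats(d)
print("dark",[ (s.tolist()) for s in st[1:] if s[4]>60])
# scene: cup mouth prediction using held pose
s=status.get_state();R=Ro.from_euler('xyz',s["eef_rot"]).as_matrix();g=s["tcp_pos"]-env.hold_point_z*R[:,2]
mid=g-[0,0,.015];mouth=mid-[0,0,.04]
print("grasp",g,"pred mouth centre scene",proj(S,mouth),"mouth bottom-most px", max(proj(S,mouth+.027*np.array([np.cos(t),np.sin(t),0]))[1] for t in np.linspace(0,6.28,60)))
E
python3 - <<'E'
import cv2,numpy as np
a=cv2.imread("pics/w3.png")[0:150,230:410];b=cv2.imread("pics/s3.png")[80:200,140:240]
cv2.imwrite("pics/z3.png",np.hstack([cv2.resize(a,(480,400),interpolation=2),cv2.resize(b,(320,384),interpolation=2)[:384] if 0 else cv2.copyMakeBorder(cv2.resize(b,(320,384),interpolation=2),0,16,0,0,0)]))
E
```

```text
pred foot,tip wrist [314.6577  70.1162] [314.4647 101.8896]
plate poly [[250, 0], [259, 121], [366, 126], [385, 0]]
dark [[307, 64, 14, 32, 166]]
grasp [ 0.5979 -0.3249  0.2706] pred mouth centre scene [176.4228 114.8312] mouth bottom-most px 122.19486720803299
```

View pics/z3.png

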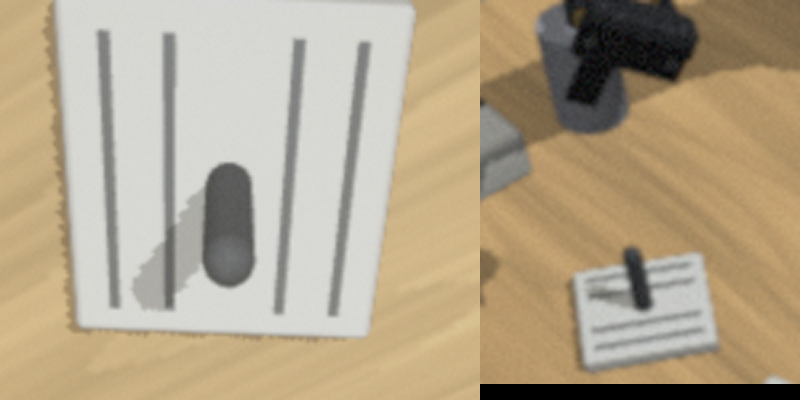

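play_rows(series="0 0 0 -0.001 0.002 -0.04 0.4;0 0 0 -0.001 0.002 -0.09 0.4;0 0 0 -0.001 0.002 -0.14 0.4;0 0 0 -0.001 0.002 -0.18 0.4;0 0 0 -0.001 0.002 -0.22 0.4;0 0 0 -0.001 0.002 -0.26 0.4;0 0 0 -0.001 0.002 -0.3 0.4;0 0 0 -0.001 0.002 -0.33 0.4;0 0 0 -0.001 0.002 -0.35 0.4;0 0 0 -0.001 0.002 -0.36 0.4")

```text
clock: 11.65
tcp_pos: [0.605, -0.3296, 0.0739]
eef_rot: [2.616, -0.0, 1.08]
contact_force: [-0.7, 1.1, -0.8]
finger_gap: 0.0541
```

```bash
python3 - <<'E'
from mv import *
from h import *
import cv2
s=status.get_state();print(s["finger_gap"],s["contact_force"],s["torque"])
row(toolR(-28,30),np.array([.5975,-.3245,.069]))
b=imaging.get_image("scene")[:,:,::-1];cv2.imwrite("pics/s4.png",b)
t=imaging.get_image("top")[:,:,::-1]
b=b[110:230,130:250];t=t[175:295,430:550]
cv2.imwrite("pics/z4.png",np.hstack([cv2.resize(q,(400,400),interpolation=2) for q in(b,t)]))
E
```

```text
0.05413393831306651 [-0.6654552   1.1091983  -0.84770422] [ 0.4081302   0.53373426 -0.06600208]
rot [0.0001 0.0006 0.0006] shift [ 0.0014  0.0014 -0.0421] deg 0.1532054242353228 tcp [ 0.60575556 -0.32888956  0.05280532] q [ 0.9   0.29 -0.55  2.    0.5   0.4   1.08]
```

View pics/z4.png

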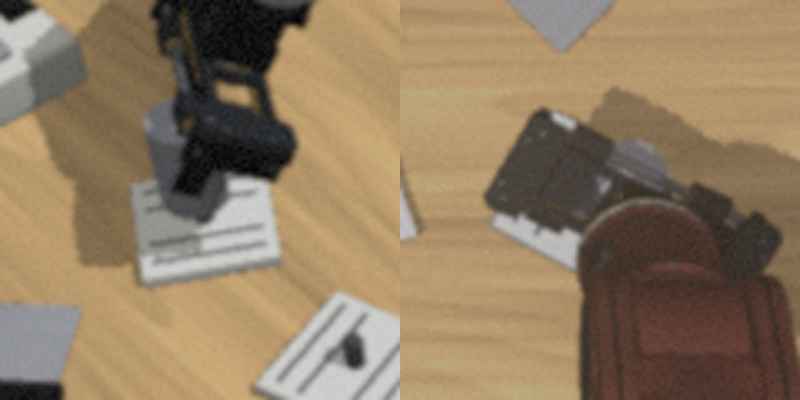

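The cup is over the peg with its rim about 20 mm above the plate, and nothing is touching. I'll lower it slowly.

play_rows(series="0 0 0 0.001 0.001 -0.006 0.4;0 0 0 0.001 0.001 -0.012 0.4;0 0 0 0.001 0.001 -0.018 0.4;0 0 0 0.001 0.001 -0.022 0.4;0 0 0 0.001 0.001 -0.026 0.4;0 0 0 0.001 0.001 -0.03 0.4;0 0 0 0.001 0.001 -0.032 0.4;0 0 0 0.001 0.001 -0.034 0.4;0 0 0 0.001 0.001 -0.036 0.4;0 0 0 0.001 0.001 -0.036 0.4")

```text
clock: 13.0
tcp_pos: [0.6053, -0.3295, 0.056]
eef_rot: [2.616, -0.0, 1.08]
contact_force: [-0.2, -0.5, -1.0]
finger_gap: 0.0539
```

play_rows(series="0 0 0 0 0 -0.001 0.4;0 0 0 0 0 -0.001 0.4;0 0 0 0 0 -0.002 0.4;0 0 0 0 0 -0.002 0.4;0 0 0 0 0 -0.003 0.4;0 0 0 0 0 -0.003 0.4;0 0 0 0 0 -0.004 0.4;0 0 0 0 0 -0.004 0.4;0 0 0 0 0 -0.004 0.4;0 0 0 0 0 -0.004 0.4")

```text
clock: 14.25
tcp_pos: [0.6053, -0.3295, 0.0541]
eef_rot: [2.616, -0.0, 1.08]
contact_force: [-0.3, 0.3, -2.0]
finger_gap: 0.0541
```

play_rows(series="0 0 0 0 0 -0.001 0.4;0 0 0 0 0 -0.001 0.4;0 0 0 0 0 -0.002 0.4;0 0 0 0 0 -0.002 0.4;0 0 0 0 0 -0.003 0.4;0 0 0 0 0 -0.003 0.4;0 0 0 0 0 -0.004 0.4;0 0 0 0 0 -0.004 0.4;0 0 0 0 0 -0.004 0.4;0 0 0 0 0 -0.004 0.4")

```text
clock: 15.5
tcp_pos: [0.6053, -0.3295, 0.0521]
eef_rot: [2.616, -0.0, 1.08]
contact_force: [0.6, 0.4, -1.7]
finger_gap: 0.0543
```

play_rows(series="0 0 0 0 0 -0.001 0.4;0 0 0 0 0 -0.001 0.4;0 0 0 0 0 -0.002 0.4;0 0 0 0 0 -0.002 0.4;0 0 0 0 0 -0.002 0.4;0 0 0 0 0 -0.003 0.4;0 0 0 0 0 -0.003 0.4;0 0 0 0 0 -0.003 0.4;0 0 0 0 0 -0.003 0.4;0 0 0 0 0 -0.003 0.4")

```text
clock: 16.75
tcp_pos: [0.6053, -0.3295, 0.0506]
eef_rot: [2.616, -0.0, 1.08]
contact_force: [0.3, -0.7, -1.9]
finger_gap: 0.0543
```

play_rows(series="0 0 0 0 0 -0.001 0.4;0 0 0 0 0 -0.001 0.4;0 0 0 0 0 -0.002 0.4;0 0 0 0 0 -0.002 0.4;0 0 0 0 0 -0.002 0.4;0 0 0 0 0 -0.003 0.4;0 0 0 0 0 -0.003 0.4;0 0 0 0 0 -0.003 0.4;0 0 0 0 0 -0.003 0.4;0 0 0 0 0 -0.003 0.4")

```text
clock: 18.0
tcp_pos: [0.6059, -0.3297, 0.0499]
eef_rot: [2.615, -0.0, 1.08]
contact_force: [-2.5, 1.1, 8.9]
finger_gap: 0.0542
```

```bash
python3 - <<'E'
from h import *
from plant import status
import cv2
s=status.get_state();print(s["finger_gap"],s["contact_force"],s["torque"],s["tcp_pos"])
b=imaging.get_image("scene")[:,:,::-1];w=imaging.get_image("wrist")[:,:,::-1]
b=b[145:220,155:230]
cv2.imwrite("pics/z5.png",np.hstack([cv2.resize(b,(400,400),interpolation=2),cv2.resize(w,(400,400))]))
E
```

```text
0.05415531531278635 [-2.45378606  1.07540142  8.88669766] [ 0.08047258  0.29514255 -0.03362699] [ 0.60588068 -0.32973706  0.04992946]
```

View pics/z5.png

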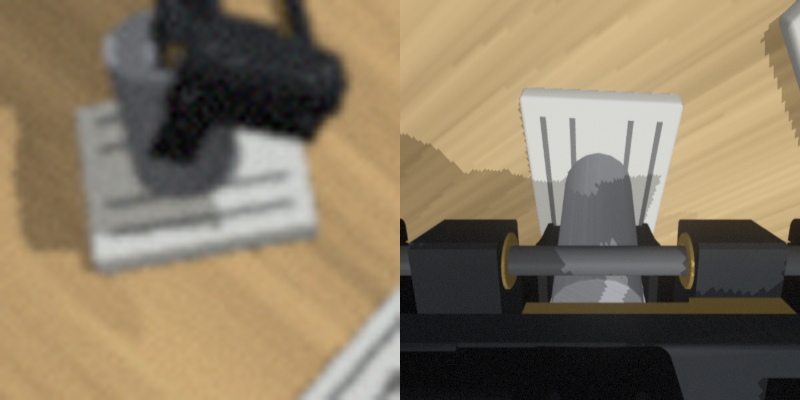

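The force now shows about 10 N of contact. The rim is on the plate around the peg, so I'll release gently and then back out along the fingers.

play_rows(series="0 0 0 0 0 0 0.4;0 0 0 0 0 0 0.4;0 0 0 0 0 0 0.6;0 0 0 0 0 0 0.63;0 0 0 0 0 0 0.66;0 0 0 0 0 0 0.7;0 0 0 0 0 0 0.8;0 0 0 0 0 0 0.9;0 0 0 0 0 0 1;0 0 0 0 0 0 1", grip_force=5)

```text
clock: 19.35
tcp_pos: [0.6053, -0.3295, 0.0491]
eef_rot: [2.616, -0.0, 1.08]
contact_force: [0.1, 1.3, 0.5]
finger_gap: 0.0852
```

play_rows(series="0 0 0 -0.009 0.005 0.017 1;0 0 0 -0.022 0.012 0.043 1;0 0 0 -0.044 0.023 0.087 1;0 0 0 -0.066 0.035 0.13 1;0 0 0 -0.088 0.047 0.173 1;0 0 0 -0.11 0.059 0.217 1;0 0 0 -0.132 0.07 0.26 1;0 0 0 -0.155 0.082 0.303 1;0 0 0 -0.155 0.082 0.34 1;0 0 0 -0.155 0.082 0.34 1")

```text
clock: 20.6
tcp_pos: [0.5284, -0.2887, 0.2211]
eef_rot: [2.613, 0.001, 1.08]
contact_force: [-0.9, 0.8, -1.1]
finger_gap: 0.0871
```

```bash
python3 - <<'E'
from h import *
from plant import status
import cv2
np.set_printoptions(precision=4,suppress=True)
s=status.get_state();print(s["finger_gap"],s["contact_force"],s["tcp_pos"])
p=imaging.camera_params("wrist");print("pred foot/top",proj(p,np.array([.5975,-.324,.014])),proj(p,np.array([.5975,-.324,.094])))
b=imaging.get_image("scene")[:,:,::-1];w=imaging.get_image("wrist")[:,:,::-1]
cv2.imwrite("pics/s6.png",b);cv2.imwrite("pics/w6.png",w)
cv2.imwrite("pics/z6.png",np.hstack([cv2.resize(b[140:220,140:220],(400,400),interpolation=2),cv2.resize(w,(400,400))]))
E
```

```text
0.08708557870558452 [-0.8788  0.7862 -1.1232] [ 0.5284 -0.2887  0.2211]
pred foot/top [318.1136 171.2115] [318.3069 225.5519]
```

View pics/z6.png

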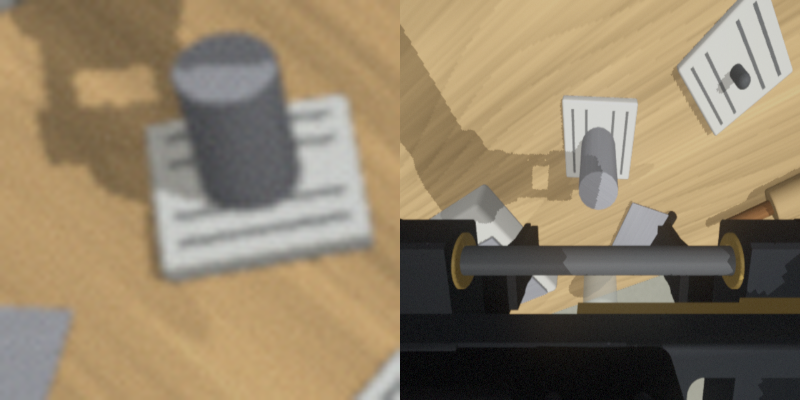

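The cup stands upright over the peg. Its closed end shows at about (317,228) against a predicted (318,226) for a seated cup.

```bash
python3 -c "
from plant import job;print(job.hand_in())"
```

```text
the job is handed in; nothing more can be done
None
```

The tall cup is upside down over the tall peg with its rim on the stand, and the job is handed in. I gripped it near the closed end, turned it 60° on the way over and lowered it slowly. The force reached about 10 N at touchdown, then I released it and backed the hand straight out.

- **Final pictures:** the cup stands upright on the plate. Its closed end is within about 3 px of where a seated cup should appear.
- **Robot:** the hand is clear, with the gripper open and the cup not touched. The last clock reading was 20.6 s, against the 45 s limit.
- **Short cup:** it was still in its cradle when I looked during the carry. I did not look at it again after placing the tall cup.
- **Disagreements:** touchdown came about 3 mm lower than I calculated, which is within my uncertainty about the grip position along the cup. The scene and top cameras also differed by a few millimetres on positions.

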